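Clear the model-making bench

ROBOT

A 6-joint arm with a two-finger parallel gripper is mounted at the origin on the work surface. World frame = base frame: x ahead of the robot, y to its left, z up, the work surface at z = 0. Lengths are in m, angles in rad, forces in N, time in s.
With the tool pointing down it reaches from about 0.425 to 0.95 m from the base axis. Payload 3.5 kg.
Tool frame: the origin (TCP) lies between the finger pads; the fingertips stand 22 mm ahead of it and the grasp point (between the pads) lies 3 mm ahead of it (ctrl.nose_length is the z of the fingertips in the tool frame, in m); z points along the fingers, y is the line along which they close (so a half turn about z gives the same grasp; the last joint's range is limited). The gripper opens to 85 mm and grips with 20 to 120 N. Pads are 22 mm wide; open, the fingers measure 114 mm over their backs; the gripper's body (76 mm by 85 mm) begins 54 mm behind the grasp point. The pads swing forward as they close: fully open they stand 13 mm farther back than shut.
Start: joints at [1.03, 0.286, 1.577, -0, 1.279, -0.15], TCP at [0.257, 0.624, 0.253] pointing down, gripper open.
Joint ranges: [-2.77, 2.77], [-0.9, 2.22], [0.21, 2.48], [-1.53, 4.67], [0.24, 2.81], [-2.84, 2.84]. Speed limits (rad/s): [2.79, 2.79, 3.14, 3.14, 3.14, 3.14].

INTERFACE

Orientations are given as a unit quaternion [x, y, z, w].
In Python, from plant import ctrl gives the robot as it stands. The module is installed in compiled form; this text tells all that it offers.
- The arm moves only by the tool send_rows, never from a script. Its argument "rows" is text: rows parted by semicolons, each of 7 numbers parted by spaces: the turn, a rotation vector about the tool's x, y, z in parts of the range, where 1.0 means 180 degrees, then the shift along the tool's x, y, z in a scale on which 1.0 is 800 mm, then the opening, from -1 (shut) to 1 (fully open). A call has 1 to 8 rows; each row is the pose to reach, as a shift and turn from the pose commanded when the call began, along the tool's axes at that moment; what a row does not reach only later rows make up. A row lasts 1/8 s, in which the tool goes at most 62.5 mm and 10.7 degrees, less where a joint would pass 70% of its speed; a pose out of reach is approached as far as the arm can. A call with a gripper value outside its range is refused whole. The fingers move at their own pace and stop on an object; "grip_force" is the grip in N (left out, the last holds). Time passes only in rows, so rows that repeat a pose let the fingers close. It gives the time, the measured TCP pose, the force, the opening and the grip force at its end, in the units of the state.
- ctrl.get_state(): the state, without advancing time (a new reading comes with each control period).
- ctrl.read_camera(name): name is "side" or "top"; returns a dict with "color" (400x640x3 uint8, red, green, blue), "fx", "fy", "cx", "cy" (pixels), "extrinsics" (4x4, takes a point from world to camera coordinates). Camera axes: x right, y down, z forward; pixel columns grow to the right and rows downward; lengths in m; the calibration is good to about 2 mm. A picture is of the moment at which its call begins. There is no depth.
- ctrl.sign_off(): hands the job in; it is judged then, once.
Trained networks look in a picture, given as the dict that the camera call returned (one of the last four; its "shot" number tells which), for a name from the list of things; names that differ only in an ending like _2 or _b are one class to them, and where a whole thing is asked for, a point or a joint stands for the part that bears it (a point fixed in the world has none). Each returns a list of dicts, best first, with "p" (0 to 1); they miss things now and then, are a little off and sometimes report something else, mostly with a low value. They report only what shows in the picture. A call takes as long as a camera call. They do not tell look-alikes from the thing itself.
- ctrl.look_for(picture, target): "position" ([x, y, z] in m, in the coordinates of the camera as it stood for that picture, good to about 4 mm: the middle of the surface that is visible of it).
The state is a dict: "time": time; "qpos": joint angles; "dq": joint speeds; "joint_efforts": joint torques, N m; "eef_pos": TCP position; "tcp_rot": TCP orientation; "contact_force": force on the tool from outside, world axes, zero at the start; "wrist_torque": the same for the moment, N m; "opening": opening from 0.0 (shut) to 1.0 (fully open); "finger_force": force on a finger pad.
Only numpy, scipy, OpenCV 4.12 (cv2) and the standard library are available. Lean on these libraries where they do the work, as an engineer would, in place of code of your own. Each camera call takes 0.05 s, during which the arm holds its last target. There are 200 camera calls.

TASK

Put away the five things left on the model-making bench: lay both wooden model parts (the stair and the notched beam) flat on the floor of the plywood tray, stand the red-lidded paint pot upright in the blue tray, and start the second layer of the carton stack by laying the two loose cartons flat and side by side, centred on top of the two stacked ones and turned crosswise to them so that the layers interlock. Leave the red cup and the glue bottle where they stand.

Things in the scene. Friction and masses are not known exactly. Their poses are not given: they have to be found in the camera images.
- carton_green: Small closed cardboard carton with a strip of green tape along the middle of its top, 64 x 32 x 30 mm high, 60 g, loose on the bench. Origin: centre of its underside; x along its 64 mm length, z up. Best gripped across its two 64 mm-apart end faces, so that no finger lies between neighbours in a layer.
- carton_blue: Small closed cardboard carton with a strip of blue tape along the middle of its top, 64 x 32 x 30 mm high, 60 g, loose on the bench. Origin: centre of its underside; x along its 64 mm length, z up. Best gripped across its two 64 mm-apart end faces, so that no finger lies between neighbours in a layer.
- stair: Pale-wood model stair of three 10 mm steps with dark nosings, rising towards its +x, 60 mm long (x) x 28 mm wide (y) x 30 mm high, 35 g, loose on the bench. Origin: centre of the 60 x 28 underside, z up. The foot (lowest 10 mm) is 60 mm long, the next 10 mm spans x = -14 to 30 mm, the top 10 mm x = 2 to 30 mm. Grip across the 28 mm width, about 8 mm from the origin towards +x.
- beam: Dark-wood model beam with a half-lap notch at both ends, 66 mm long (x) x 26 mm wide (y) x 30 mm high, 40 g, loose on the bench. The lower 15 mm is 66 mm long, the upper 15 mm only the middle 36 mm. Origin: centre of the underside, z up. Grip across the 26 mm width at the middle.
- paint_pot: Small round paint pot, white with a red lid, 38 mm across the lid (36 mm below it), 45 mm high (lid: top 12 mm), 60 g, standing loose on the bench. Origin: centre of the underside, z up.
- timber_tray: Shallow plywood tray for wooden parts, empty, fixed to the bench. Outside 100 mm (x) x 160 mm (y) x 20 mm high; walls and floor 5 mm thick, so inside 90 x 150 mm and 15 mm deep. Origin: centre of the underside, z up. Both wooden parts fit with their centres on the tray's y axis, 38 mm either side of its middle, in line along y.
- pot_tray: Shallow blue plastic tray for paint pots, fixed to the bench. Outside 100 mm (x) x 160 mm (y) x 20 mm high; walls and floor 5 mm thick. Origin: centre of the underside, z up. A fixed paint pot with a yellow lid (38 mm across, top 50 mm above the tray's underside) stands in it at y = -48 mm; the space towards +y is free, for instance at y = +30 mm.
- stack: Plywood board 110 x 110 x 8 mm, fixed, carrying a first layer of two cartons (64 x 32 x 30 mm, white tape) stuck down side by side: lengths along x, centres at y = +17 and -17 mm. Origin: centre of the board's underside, z up; the first layer's top is at z = 38 mm. A crosswise second layer has carton lengths along y and centres about 20 mm either side of the middle along x.
- cup: Red drinking cup, 76 mm across the rim, 92 mm high, standing to the robot's right, not to be disturbed. Origin: centre of its underside.
- glue: White glue bottle with orange cap and yellow label, 52 mm across, 130 mm high, standing to the robot's left, not to be disturbed. Origin: centre of its underside.
Things that resemble listed ones, but are neither listed nor needed, are in the scene too. Leave any purple or turquoise look-alike of the stair alone. There is more than one size of the paint_pot; the job needs the larger.

How it is judged:
At the end, for the whole second after the job is handed in: Cartons flat on the first layer, 8-30 mm either side of its middle along x, within 10 mm along y, crosswise within 0.2 rad; stair and beam flat on the plywood tray floor, pot upright in the blue tray (z within 5 mm, tilt < 0.15 rad); all at rest; cup and glue upright, within 30 mm (y of carton_green in the frame of stack between -0.01 and 0.01 m and z of carton_green in the frame of stack between 0.033 and 0.043 m and angle between the x axis of each of carton_green, carton_blue and the y axis of stack, either way round below 0.2 rad and angle between each of carton_green, carton_blue's own z axis and vertical below 0.1 rad and y of carton_blue in the frame of stack between -0.01 and 0.01 m and z of carton_blue in the frame of stack between 0.033 and 0.043 m and ((x of carton_green in the frame of stack between 0.008 and 0.03 m and x of carton_blue in the frame of stack between -0.03 and -0.008 m) or (x of carton_green in the frame of stack between -0.03 and -0.008 m and x of carton_blue in the frame of stack between 0.008 and 0.03 m)) and x of stair in the frame of timber_tray between -0.045 and 0.045 m and y of stair in the frame of timber_tray between -0.075 and 0.075 m and z of stair in the frame of timber_tray between 0 and 0.01 m and angle between each of stair, beam, paint_pot's own z axis and vertical below 0.15 rad and x of beam in the frame of timber_tray between -0.045 and 0.045 m and y of beam in the frame of timber_tray between -0.075 and 0.075 m and z of beam in the frame of timber_tray between 0 and 0.01 m and x of paint_pot in the frame of pot_tray between -0.045 and 0.045 m and y of paint_pot in the frame of pot_tray between -0.075 and 0.075 m and z of paint_pot in the frame of pot_tray between 0 and 0.01 m and linear speed of each of carton_green, carton_blue, stair, beam, paint_pot below 0.02 m/s and distance of each of cup, glue from where it was at the start of the episode below 0.03 m and angle between each of cup, glue's own z axis and vertical below 0.2 rad); the robot touches nothing.
It fails at once if the red cup is shifted more than 30 mm or tipped (distance of cup from where it was at the start of the episode above 0.03 m or angle between cup's own z axis and vertical above 0.3 rad).
It fails at once if the glue bottle is shifted more than 30 mm or tipped (distance of glue from where it was at the start of the episode above 0.03 m or angle between glue's own z axis and vertical above 0.3 rad).
It also fails if it takes over 144 s, if anything falls off the work surface, if the arm or the gripper's body presses on something with over 40 N, if the wrist force passes 120 N, or if a joint passes its speed limit or range.

## Working session

There is one attempt and no reset: what is moved stays moved. The work goes in short steps, Python scripts to look and compute and a tool call to move; the robot and the scene stay as the last step left them, time stands still between calls to the robot, and variables do not carry over. Pictures are saved under pics/ and viewed, at most 14 in all, crops included, and the job is handed in when it is done.

Besides the shell and the picture viewer there is one more tool, called after "Call:" by a JSON object that holds its "op" and its "data", one argument or row to a line. send_rows: Moves the arm, as the interface text tells. Its arguments: {"type":"object","properties":{"rows":{"type":"string"},"grip_force":{"type":"number"}},"required":["rows"]}

```bash
mkdir -p pics
cat > h.py <<'E'
import numpy as np, cv2
from scipy.spatial.transform import Rotation as R
from plant import ctrl
def snap(cam,name):
    p=ctrl.read_camera(cam); cv2.imwrite(f'pics/{name}.png',p['color'][:,:,::-1]); return p
def w2p(p,X):
    E=np.array(p['extrinsics']); c=E[:3,:3]@np.array(X,float)+E[:3,3]
    return np.array([p['fx']*c[0]/c[2]+p['cx'],p['fy']*c[1]/c[2]+p['cy']])
def p2w(p,u,v,z):
    E=np.array(p['extrinsics']); d=E[:3,:3].T@np.array([(u-p['cx'])/p['fx'],(v-p['cy'])/p['fy'],1]); o=-E[:3,:3].T@E[:3,3]
    return o+d*(z-o[2])/d[2]
def c2w(p,c):
    E=np.array(p['extrinsics']); return E[:3,:3].T@(np.array(c)-E[:3,3])
E
python3 - <<'E'
from h import *
s=ctrl.get_state(); print({k:np.round(v,3) for k,v in s.items()}, ctrl.nose_length)
for cam in ('top','side'):
    p=snap(cam,cam+'0'); E=np.array(p['extrinsics']);print(cam,np.round(-E[:3,:3].T@E[:3,3],3),np.round(E[:3,:3],2).tolist(),p['fx'])
    for n in 'carton_green carton_blue stair beam paint_pot timber_tray pot_tray stack cup glue'.split():
        for d in ctrl.look_for(p,n)[:4]:
            W=c2w(p,d['position']); print(n,round(d['p'],2),W.round(3),w2p(p,W).round(0))
E
```

```text
{'time': np.float64(0.0), 'qpos': array([ 1.03 ,  0.287,  1.578, -0.   ,  1.279, -0.15 ]), 'dq': array([ 0.002, -0.001, -0.001, -0.002, -0.   , -0.002]), 'joint_efforts': array([ 0.0000e+00, -4.0596e+01, -2.9264e+01, -0.0000e+00,  6.0000e-03,
       -0.0000e+00]), 'eef_pos': array([0.257, 0.624, 0.252]), 'tcp_rot': array([ 0.194,  0.981, -0.001, -0.   ]), 'contact_force': array([-0.086, -0.214, -0.583]), 'wrist_torque': array([0.026, 0.056, 0.014]), 'finger_force': np.float64(0.0), 'opening': np.float64(1.0)} 0.022
top [ 0.285 -0.019  1.47 ] [[0.0, -1.0, -0.01], [-0.99, -0.0, -0.1], [0.1, 0.01, -0.99]] 396.86584643289694
carton_green 0.47 [ 0.442 -0.15   0.029] [361. 200.]
carton_blue 0.62 [0.43  0.16  0.034] [276. 203.]
stair 0.73 [0.263 0.299 0.022] [237. 249.]
stair 0.64 [0.358 0.282 0.019] [243. 223.]
stair 0.52 [0.44  0.338 0.019] [228. 201.]
paint_pot 0.56 [0.637 0.005 0.005] [319. 149.]
timber_tray 0.66 [0.635 0.005 0.003] [319. 150.]
pot_tray 0.97 [ 0.576 -0.269  0.004] [392. 165.]
stack 0.71 [0.586 0.266 0.007] [249. 163.]
cup 0.79 [ 0.461 -0.565  0.054] [478. 194.]
glue 0.84 [0.522 0.533 0.088] [169. 176.]
side [-0.264  0.86   0.915] [[-0.78, -0.63, -0.01], [-0.39, 0.49, -0.78], [0.5, -0.61, -0.62]] 480.15960202987446
carton_green 0.85 [ 0.44  -0.135  0.023] [347. 180.]
carton_blue 0.73 [0.428 0.166 0.028] [286. 231.]
stair 0.84 [0.259 0.313 0.016] [297. 297.]
stair 0.79 [0.439 0.355 0.018] [232. 272.]
stair 0.6 [0.357 0.285 0.019] [275. 270.]
beam 0.45 [ 0.359 -0.271  0.02 ] [393. 170.]
paint_pot 0.69 [0.455 0.007 0.035] [315. 197.]
paint_pot 0.69 [0.375 0.008 0.026] [336. 210.]
paint_pot 0.3 [0.583 0.06  0.007] [272. 197.]
timber_tray 0.5 [0.58  0.061 0.008] [272. 197.]
pot_tray 0.51 [ 0.528 -0.206  0.009] [339. 164.]
stack 0.97 [0.568 0.293 0.01 ] [217. 239.]
cup 0.7 [ 0.442 -0.528  0.025] [411. 129.]
glue 0.66 [0.524 0.565 0.047] [138. 299.]
```

View pics/top0.png

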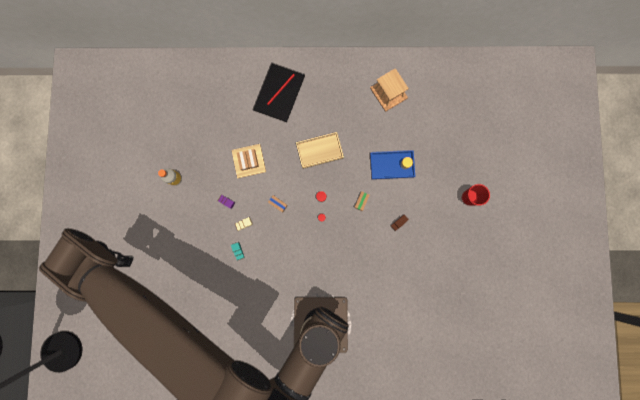

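View pics/side0.png

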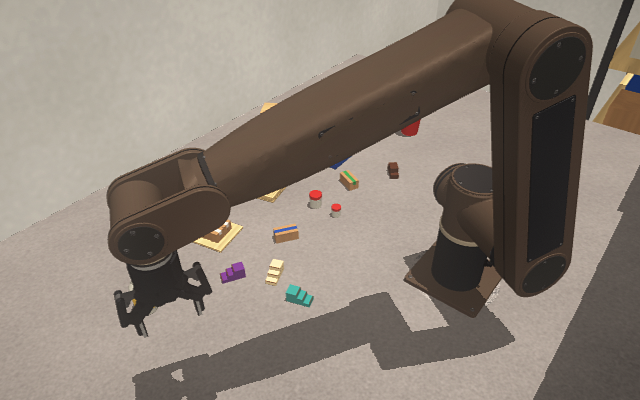

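Top: stair look-alikes are purple (227,202), pale (243,224) and turquoise (238,251), so I take the pale one. Red-lidded pots are at (321,197), larger, and (321,217), smaller, so I take the first. Cartons are at (278,204) blue and (361,201) green, and the beam at (399,222). In the side view the arm hides the trays. Next is a close crop.

Run:
```python
import cv2
i=cv2.imread('pics/top0.png')[130:260,220:420]
cv2.imwrite('pics/c1.png',cv2.resize(i,None,fx=4,fy=4,interpolation=cv2.INTER_CUBIC))
```

```text
(no output)
```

View pics/c1.png

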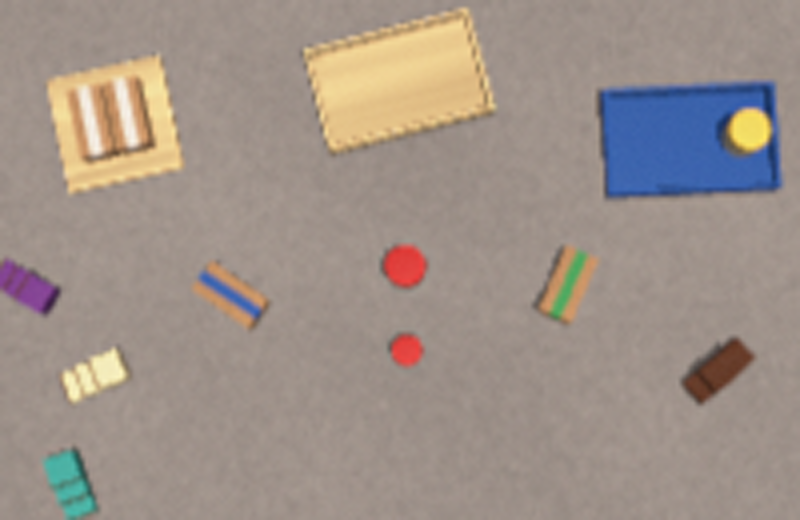

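The crop agrees. Pale stair is at crop (95,375), tall end to the right. The larger pot is (405,265), blue carton (231,295), green carton (567,284) and beam (717,370). I'll fit projected model outlines to the colour masks.

```bash
cat > fit.py <<'E'
from h import *
from scipy.optimize import minimize
def box(x0,x1,y0,y1,z0,z1): return [(x,y,z) for x in(x0,x1) for y in(y0,y1) for z in(z0,z1)]
def cyl(r,z0,z1): return [(r*np.cos(a),r*np.sin(a),z) for a in np.linspace(0,6.28,25) for z in (z0,z1)]
M=dict(carton=[box(-32,32,-16,16,0,30)],stair=[box(-30,30,-14,14,0,10),box(-14,30,-14,14,0,20),box(2,30,-14,14,0,30)],
 beam=[box(-33,33,-13,13,0,15),box(-18,18,-13,13,0,30)],pot=[cyl(18,0,33)+cyl(19,33,45)],
 tray=[box(-50,50,-80,80,0,20)],stack=[box(-55,55,-55,55,0,8),box(-32,32,-33,33,0,38)])
def fit(p,m,x,y,yaw,z=0,half=None,S=8,trim=None):
    P=[np.array(b)/1000 for b in M[m]]
    c=w2p(p,(x,y,z)); ext=max(np.linalg.norm(b[:,:2],axis=1).max() for b in P)
    h=half or int(ext/1.3*p['fx'])+4
    u0,v0=int(c[0])-h,int(c[1])-h
    lab=cv2.cvtColor(p['color'][v0:v0+2*h,u0:u0+2*h],cv2.COLOR_RGB2LAB).astype(np.float32)
    bg=np.median(cv2.cvtColor(p['color'][130:260,200:440],cv2.COLOR_RGB2LAB).reshape(-1,3),0)
    d=np.linalg.norm(lab[:,:,1:]-bg[1:],axis=2)
    def ren(q):
        im=np.zeros((2*h*S,2*h*S),np.uint8); Rz=R.from_euler('z',q[2]).as_matrix()
        for b in P:
            X=b@Rz.T+[q[0],q[1],z]
            uv=np.array([(w2p(p,t)-[u0,v0]+.5)*S for t in X]).astype(np.float32)
            cv2.fillConvexPoly(im,np.round(cv2.convexHull(uv)*16).astype(np.int32),255,shift=4)
        return cv2.resize(im,(2*h,2*h),interpolation=cv2.INTER_AREA)/255.
    r0=ren((x,y,yaw)); ref=np.percentile(d[r0>.9],40) if (r0>.9).any() else d.max()
    mk=np.clip((d-3)/(ref-3),0,1)
    hard=(mk>.5).astype(np.uint8); cs,_=cv2.findContours(hard,cv2.RETR_EXTERNAL,cv2.CHAIN_APPROX_NONE)
    cc=max(cs,key=cv2.contourArea); f=np.zeros_like(hard); cv2.drawContours(f,[cc],-1,1,-1)
    k=np.ones((3,3),np.uint8); mk=np.where(cv2.erode(f,k)>0,1,mk)*(cv2.dilate(f,k)>0)
    best=None
    for da in (-.3,0,.3):
        r=minimize(lambda q:((ren(q)-mk)**2).sum(),(x,y,yaw+da),method='Nelder-Mead',
          options=dict(initial_simplex=[(x,y,yaw+da),(x+.01,y,yaw+da),(x,y+.01,yaw+da),(x,y,yaw+da+.2)],xatol=1e-4,fatol=.01))
        if best is None or r.fun<best.fun: best=r
    return best.x, best.fun/mk.sum()
E
cat > run.py <<'E'
from fit import *
p=ctrl.read_camera('top')
for n,m,x,y,a in [('green','carton',.442,-.145,-.3),('blue','carton',.43,.16,-2.2+3.14),('stair','stair',.358,.283,-1.1),('beam','beam',.36,-.27,-.9),('pot','pot',.455,.005,0),('ttray','tray',.635,.005,.2),('ptray','tray',.576,-.269,0),('stack','stack',.586,.266,.15)]:
    q,e=fit(p,m,x,y,a); print(n,(q[:2]*1000).round(1),'deg',np.degrees(q[2]).round(1),'err',round(e,3))
E
python3 run.py
```

```text
green [ 442.2 -153. ] deg -23.8 err 0.013
blue [432. 158.] deg 55.4 err 0.026
stair [356.9 283.6] deg -66.7 err 0.025
beam [ 353.2 -235.6] deg -0.7 err 0.743
pot [457.7  -3.5] deg 30.0 err 0.031
ttray [634.8   3.3] deg 14.9 err 0.014
ptray [ 579.4 -268.6] deg 2.7 err 0.011
stack [594.7 270.4] deg 12.7 err 0.001
```

```bash
cat > go.py <<'E'
# usage: go.py x y z phi_deg (mm) : tool-frame shift/turn from present pose, phi = world angle of closing line
import sys
from h import *
def go(x,y,z,phi):
    s=ctrl.get_state(); r=R.from_quat(s['tcp_rot']); A=r.as_matrix(); p=np.array(s['eef_pos'])
    ph0=np.degrees(np.arctan2(A[1,1],A[0,1])); q1=s['qpos'][0]; q6=s['qpos'][5]
    c=[]
    for k in(-1,0,1):
        d=(phi-ph0+180*k+180)%360-180
        q=q6-(np.radians(d)-((np.arctan2(y,x)-q1))); c.append((abs(d)+(1000 if abs(q)>2.6 else 0),d,q))
    _,d,q=min(c); f=np.radians(ph0+d)
    T=np.column_stack([np.cross([np.cos(f),np.sin(f),0],[0,0,-1]),[np.cos(f),np.sin(f),0],[0,0,-1]])
    rv=np.degrees((r.inv()*R.from_matrix(T)).as_rotvec())
    print('turn',rv.round(1),'shift',(A.T@(np.array([x,y,z])-p*1000)).round(1),'| q6->',round(q,2),'now phi',ph0.round(1),'q6',round(q6,2),'pos',(p*1000).round(1),'open',round(s['opening'],3))
if __name__=='__main__': go(*map(float,sys.argv[1:5]))
E
python3 - <<'E'
from fit import *
from go import go
p=ctrl.read_camera('top')
W=p2w(p,220+717/4,130+370/4,.02); print(W)
for a in (-.9,-.5): print(fit(p,'beam',W[0],W[1],a))
x,y,a=356.9,283.6,np.radians(-66.7); go(x+8*np.cos(a),y+8*np.sin(a),120,23.3); go(x+8*np.cos(a),y+8*np.sin(a),25,23.3)
E
```

```text
[ 0.36187423 -0.28940667  0.02      ]
(array([ 0.363641  , -0.29173253, -0.89133897]), np.float64(0.117314438785746))
(array([ 0.36407891, -0.29186104, -0.89082685]), np.float64(0.08934445402231707))
turn [-0.   0.  44.3] shift [-227.7 -282.4  133.3] | q6-> 0.25 now phi 67.6 q6 -0.15 pos [257.1 624.1 253.3] open 0.998
turn [-0.   0.  44.3] shift [-227.7 -282.4  228.3] | q6-> 0.25 now phi 67.6 q6 -0.15 pos [257.1 624.1 253.3] open 0.998
```

The manual's scale: shifts go in shares of 800 mm and turns go in shares of 180 degrees. Converting my numbers, -282.4 mm / 800 = -0.353, -227.7 mm / 800 = -0.2846, 44.3 degrees / 180 = 0.2461.

Call:
{"op": "send_rows", "data": {
  "rows": "0 0 0.2461 -0.2846 -0.353 0.1663 0.18;0 0 0.2461 -0.2846 -0.353 0.1663 0.18;0 0 0.2461 -0.2846 -0.353 0.1663 0.18;0 0 0.2461 -0.2846 -0.353 0.1663 0.18;0 0 0.2461 -0.2846 -0.353 0.1663 0.18;0 0 0.2461 -0.2846 -0.353 0.1663 0.18;0 0 0.2461 -0.2846 -0.353 0.1663 0.18;0 0 0.2461 -0.2846 -0.353 0.1663 0.18",
  "grip_force": 30
}}

```text
time: 2.2
eef_pos: [0.3605, 0.2761, 0.1206]
tcp_rot: [0.55, 0.835, 0.0, -0.0]
contact_force: [-0.6, 0.6, 0.2]
opening: 0.59
finger_force: 0.0
```

```bash
python3 go.py 360.1 276.3 25 23.3
python3 - <<'E'
from h import *
p=snap('side','s1'); cv2.imwrite('pics/s1c.png',cv2.resize(p['color'][120:340,150:450,::-1],None,fx=2.5,fy=2.5))
for u in [(360,276,0),(356.9,283.6,0)]: print(w2p(p,np.array(u)/1000))
E
```

```text
turn [ 0.  -0.  -0.1] shift [ 0.3 -0.3 95.6] | q6-> 0.25 now phi 23.2 q6 0.02 pos [360.5 276.1 120.6] open 0.59
[277.17898189 272.94916931]
[276.03694368 275.24208373]
```

View pics/s1c.png

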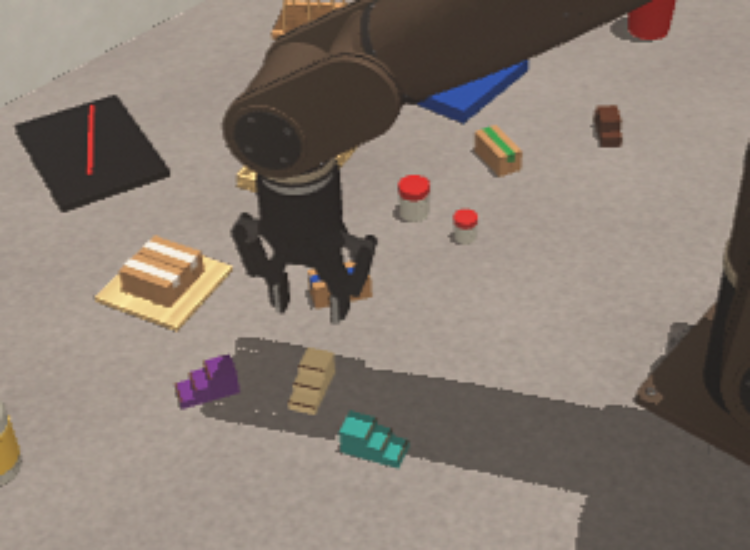

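The pale stair is at side (275,272), which matches the fit, with its tall end away from the camera. The fingers clear both look-alikes, so I descend and grip.

In the tool's units: 95 mm / 800 = 0.1188, 50 mm / 800 = 0.0625.

Call:
{"op": "send_rows", "data": {
  "rows": "0 0 0 0 0 0.0625 0.18;0 0 0 0 0 0.1188 0.18;0 0 0 0 0 0.1188 0.18;0 0 0 0 0 0.1188 -0.6;0 0 0 0 0 0.1188 -0.6;0 0 0 0 0 0.1188 -0.6;0 0 0 0 0 0.1188 -0.6;0 0 0 0 0 0.1188 -0.6"
}}

```text
time: 3.25
eef_pos: [0.3618, 0.2774, 0.0276]
tcp_rot: [0.55, 0.835, 0.002, 0.001]
contact_force: [-1.9, 1.1, 6.0]
opening: 0.323
finger_force: 31.0
```

Run:
```python
from go import *
print(ctrl.get_state()['finger_force'])
a=np.radians(14.9); ey=np.array([-np.sin(a),np.cos(a)]); c=np.array([634.8,3.3])+38*ey
# stair x toward -tray y expected (phi=14.9): grip point 8 mm along
g=c-8*ey; print(g); go(*g,120,14.9); go(*g,32,14.9)
```

```text
30.988729912787676
[627.08601621  32.29128238]
turn [ 0.3 -0.1  8.4] shift [-329.9  147.2  -92. ] | q6-> -0.21 now phi 23.3 q6 0.02 pos [361.8 277.4  27.6] open 0.323
turn [ 0.3 -0.1  8.4] shift [-330.   146.8   -4. ] | q6-> -0.21 now phi 23.3 q6 0.02 pos [361.8 277.4  27.6] open 0.323
```

In the tool's units: -330 mm / 800 = -0.4125, 147 mm / 800 = 0.1838, 8.4 degrees / 180 = 0.0467.

Call:
{"op": "send_rows", "data": {
  "rows": "0 0 0 0 0 -0.075 -0.6;0 0 0 -0.0375 0.0188 -0.1188 -0.6;0 0 0.0467 -0.4125 0.1838 -0.1188 -0.6;0 0 0.0467 -0.4125 0.1838 -0.1188 -0.6;0 0 0.0467 -0.4125 0.1838 -0.1188 -0.6;0 0 0.0467 -0.4125 0.1838 -0.1188 -0.6;0 0 0.0467 -0.4125 0.1838 -0.1188 -0.6;0 0 0.0467 -0.4125 0.1838 -0.1188 -0.6"
}}

```text
time: 4.25
eef_pos: [0.6281, 0.0282, 0.1212]
tcp_rot: [0.611, 0.792, 0.0, 0.001]
contact_force: [-0.4, 0.7, -0.5]
opening: 0.319
finger_force: 30.2
```

Call:
{"op": "send_rows", "data": {
  "rows": "0 0 0 0 0 0 -0.6;0 0 0 0 0 0 -0.6"
}}

```text
time: 4.5
eef_pos: [0.6242, 0.0326, 0.12]
tcp_rot: [0.609, 0.793, -0.0, -0.001]
contact_force: [0.1, 0.4, -0.4]
opening: 0.32
finger_force: 30.2
```

```bash
python3 go.py 627.1 32.3 36 14.9
```

```text
turn [-0.1 -0.   0.1] shift [-1.2  2.8 84. ] | q6-> -0.21 now phi 15.0 q6 -0.37 pos [624.2  32.6 120. ] open 0.32
```

In the tool's units: 86 mm / 800 = 0.1075, 75 mm / 800 = 0.0938.

Call:
{"op": "send_rows", "data": {
  "rows": "0 0 0 -0.0013 0.0038 0.0625 -0.6;0 0 0 -0.0013 0.0038 0.0938 -0.6;0 0 0 -0.0013 0.0038 0.1075 -0.6;0 0 0 -0.0013 0.0038 0.1075 -0.6;0 0 0 -0.0013 0.0038 0.1075 -0.6"
}}

```text
time: 5.12
eef_pos: [0.6294, 0.0317, 0.0356]
tcp_rot: [0.609, 0.793, 0.001, 0.001]
contact_force: [0.8, -0.4, -1.7]
opening: 0.321
finger_force: 30.2
```

In the tool's units: -95 mm / 800 = -0.1188, -50 mm / 800 = -0.0625.

Call:
{"op": "send_rows", "data": {
  "rows": "0 0 0 0 0 0 0;0 0 0 0 0 0 0;0 0 0 0 0 0 0;0 0 0 0 0 -0.0625 0;0 0 0 0 0 -0.1188 0;0 0 0 0 0 -0.1188 0"
}}

```text
time: 5.88
eef_pos: [0.6321, 0.0308, 0.1349]
tcp_rot: [0.609, 0.793, 0.003, 0.004]
contact_force: [-0.1, -0.6, 0.0]
opening: 0.5
finger_force: 0.0
```

```bash
python3 go.py 432 158 120 55.4
```

```text
turn [  0.4   0.4 -40.5] shift [ 174.4 -160.7   12.7] | q6-> -0.62 now phi 14.9 q6 -0.37 pos [632.1  30.8 134.9] open 0.5
```

In the tool's units: 174.4 mm / 800 = 0.218, -160.7 mm / 800 = -0.2009, -40.5 degrees / 180 = -0.225.

Call:
{"op": "send_rows", "data": {
  "rows": "0 0 -0.225 0.218 -0.2009 0.0163 1;0 0 -0.225 0.218 -0.2009 0.0163 1;0 0 -0.225 0.218 -0.2009 0.0163 1;0 0 -0.225 0.218 -0.2009 0.0163 1;0 0 -0.225 0.218 -0.2009 0.0163 1;0 0 -0.225 0.218 -0.2009 0.0163 1;0 0 -0.225 0.218 -0.2009 0.0163 1;0 0 -0.225 0.218 -0.2009 0.0163 1"
}}

```text
time: 6.88
eef_pos: [0.4296, 0.1578, 0.1165]
tcp_rot: [0.298, 0.955, 0.0, 0.0]
contact_force: [0.4, 0.3, -0.2]
opening: 1.001
finger_force: 0.0
```

Run:
```python
from go import *
go(432,158,22,55.4)
from fit import fit
p=ctrl.read_camera('top'); cv2.imwrite('pics/t2c.png',cv2.resize(p['color'][120:240,220:420,::-1],None,fx=4,fy=4,interpolation=cv2.INTER_CUBIC))
```

```text
turn [ 0.   0.  -0.1] shift [-1.8  1.5 94.5] | q6-> -0.62 now phi 55.3 q6 -0.84 pos [429.6 157.8 116.5] open 1.001
```

View pics/t2c.png

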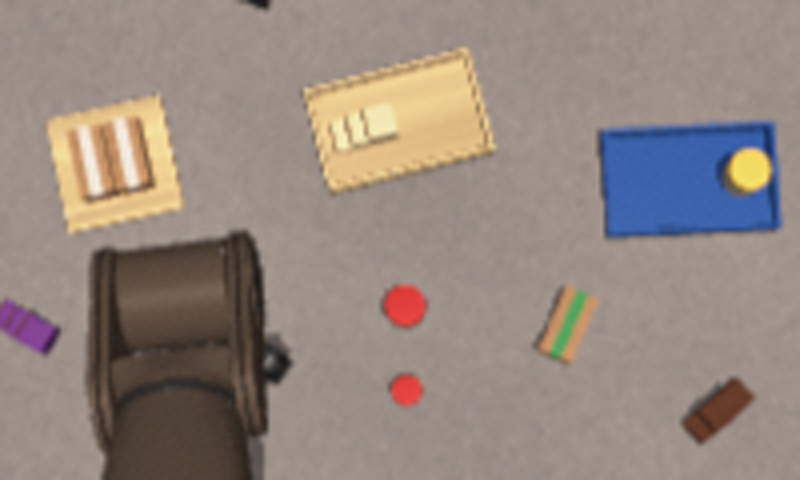

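The stair lies in the tray at crop (365,127), in line with it. Now the blue carton.

In the tool's units: 92 mm / 800 = 0.115, 50 mm / 800 = 0.0625.

Call:
{"op": "send_rows", "data": {
  "rows": "0 0 0 -0.0025 0.0013 0.0625 1;0 0 0 -0.0025 0.0013 0.115 1;0 0 0 -0.0025 0.0013 0.115 1;0 0 0 -0.0025 0.0013 0.115 1;0 0 0 -0.0025 0.0013 0.115 0;0 0 0 -0.0025 0.0013 0.115 0;0 0 0 -0.0025 0.0013 0.115 0;0 0 0 -0.0025 0.0013 0.115 0"
}}

```text
time: 7.92
eef_pos: [0.4328, 0.1583, 0.0266]
tcp_rot: [0.297, 0.955, 0.001, 0.002]
contact_force: [-1.1, -0.1, 6.5]
opening: 0.739
finger_force: 34.2
```

Run:
```python
from go import *
a=np.radians(12.7); ex=np.array([np.cos(a),np.sin(a)]); c=np.array([594.7,270.4])
for s in(20,-20): print(s,c+s*ex)
go(*(c-20*ex),130,102.7)
```

```text
20 [614.21069088 274.79692409]
-20 [575.18930912 266.00307591]
turn [  0.1   0.2 -47.3] shift [ -56.4  169.8 -102.8] | q6-> -1.36 now phi 55.4 q6 -0.84 pos [432.8 158.3  26.6] open 0.739
```

In the tool's units: 169.8 mm / 800 = 0.2123, -56.4 mm / 800 = -0.0705, -47.3 degrees / 180 = -0.2628.

Call:
{"op": "send_rows", "data": {
  "rows": "0 0 0 0 0 -0.075 0;0 0 0 0 0 -0.1313 0;0 0 -0.2628 -0.0705 0.2123 -0.1313 0;0 0 -0.2628 -0.0705 0.2123 -0.1313 0;0 0 -0.2628 -0.0705 0.2123 -0.1313 0;0 0 -0.2628 -0.0705 0.2123 -0.1313 0;0 0 -0.2628 -0.0705 0.2123 -0.1313 0;0 0 -0.2628 -0.0705 0.2123 -0.1313 0"
}}

```text
time: 8.93
eef_pos: [0.5735, 0.2659, 0.1294]
tcp_rot: [-0.11, 0.994, -0.0, -0.0]
contact_force: [-0.3, -0.0, -0.2]
opening: 0.745
finger_force: 33.7
```

Call:
{"op": "send_rows", "data": {
  "rows": "0 0 0 0 0 0 0;0 0 0 0 0 0 0;0 0 0 0 0 0 0"
}}

```text
time: 9.3
eef_pos: [0.5736, 0.2657, 0.1295]
tcp_rot: [-0.11, 0.994, 0.0, 0.0]
contact_force: [-0.9, -0.7, -1.0]
opening: 0.744
finger_force: 33.7
```

```bash
python3 go.py 575.2 266 66 102.7
```

```text
turn [ 0.  0. -0.] shift [-1.6 -0.1 63.5] | q6-> -1.36 now phi 102.7 q6 -1.52 pos [573.6 265.7 129.5] open 0.744
```

In the tool's units: 64 mm / 800 = 0.08, -1.6 mm / 800 = -0.002.

Call:
{"op": "send_rows", "data": {
  "rows": "0 0 0 -0.002 0 0.05 0;0 0 0 -0.002 0 0.0725 0;0 0 0 -0.002 0 0.08 0;0 0 0 -0.002 0 0.08 0;0 0 0 -0.002 0 0.08 0"
}}

```text
time: 9.93
eef_pos: [0.5758, 0.2663, 0.0661]
tcp_rot: [-0.111, 0.994, 0.0, 0.001]
contact_force: [0.5, 0.3, 0.2]
opening: 0.741
finger_force: 33.7
```

In the tool's units: -80 mm / 800 = -0.1, -50 mm / 800 = -0.0625.

Call:
{"op": "send_rows", "data": {
  "rows": "0 0 0 0 0 0 0.9;0 0 0 0 0 0 0.9;0 0 0 0 0 0 0.9;0 0 0 0 0 -0.0625 0.9;0 0 0 0 0 -0.1 1;0 0 0 0 0 -0.1 1"
}}

```text
time: 10.68
eef_pos: [0.5773, 0.2668, 0.1491]
tcp_rot: [-0.111, 0.994, 0.001, 0.004]
contact_force: [0.3, 0.0, -0.8]
opening: 1.003
finger_force: 0.0
```

```bash
python3 go.py 442.2 -153 120 -23.8
```

```text
turn [  0.5   0.2 126.5] shift [ 224.4 -379.8   27.4] | q6-> 0.08 now phi 102.7 q6 -1.52 pos [577.3 266.8 149.1] open 1.003
```

In the tool's units: -254 mm / 800 = -0.3175, 150 mm / 800 = 0.1875, 80 degrees / 180 = 0.4444.

Call:
{"op": "send_rows", "data": {
  "rows": "0 0 0.2222 0.0938 -0.1588 0.0125 1;0 0 0.4444 0.1875 -0.3175 0.025 1;0 0 0.4444 0.1875 -0.3175 0.025 1;0 0 0.4444 0.1875 -0.3175 0.025 1;0 0 0.4444 0.1875 -0.3175 0.025 1;0 0 0.4444 0.1875 -0.3175 0.025 1;0 0 0.4444 0.1875 -0.3175 0.025 1;0 0 0.4444 0.1875 -0.3175 0.025 1"
}}

```text
time: 11.68
eef_pos: [0.4836, -0.0147, 0.1237]
tcp_rot: [0.556, 0.831, -0.0, -0.001]
contact_force: [0.1, -0.6, 0.9]
opening: 1.0
finger_force: 0.0
```

Run:
```python
from go import *
go(442.2,-153,120,-23.8)
from fit import fit
p=ctrl.read_camera('top'); cv2.imwrite('pics/t3c.png',cv2.resize(p['color'][130:190,220:320,::-1],None,fx=6,fy=6,interpolation=cv2.INTER_CUBIC))
```

```text
turn [-0.2 -0.  46.3] shift [-112.   -91.1    3.7] | q6-> 0.08 now phi 22.5 q6 -0.63 pos [483.6 -14.7 123.7] open 1.0
```

View pics/t3c.png

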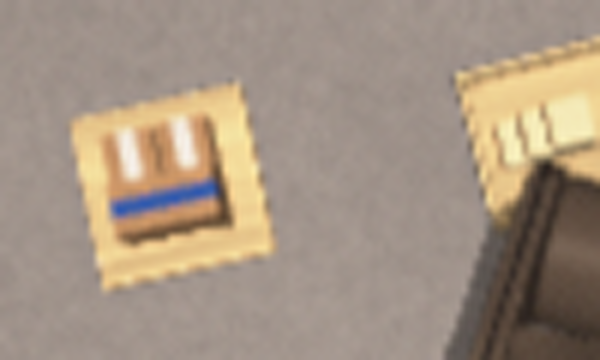

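The blue carton lies flat and crosswise on the near half, with its tape at crop (163,199). Now green.

In the tool's units: -112 mm / 800 = -0.14, -91 mm / 800 = -0.1138, 46.3 degrees / 180 = 0.2572.

Call:
{"op": "send_rows", "data": {
  "rows": "0 0 0.2572 -0.14 -0.1138 0.005 1;0 0 0.2572 -0.14 -0.1138 0.005 1;0 0 0.2572 -0.14 -0.1138 0.005 1;0 0 0.2572 -0.14 -0.1138 0.005 1;0 0 0.2572 -0.14 -0.1138 0.005 1;0 0 0.2572 -0.14 -0.1138 0.005 1;0 0 0.2572 -0.14 -0.1138 0.005 1"
}}

```text
time: 12.6
eef_pos: [0.4437, -0.1527, 0.1207]
tcp_rot: [0.836, 0.548, -0.0, -0.001]
contact_force: [1.0, -0.8, -0.7]
opening: 1.001
finger_force: 0.0
```

```bash
python3 go.py 442.2 -153 24 -23.8
```

```text
turn [-0.1 -0.   0.3] shift [-0.9 -1.2 96.7] | q6-> 0.08 now phi -23.5 q6 -0.14 pos [ 443.7 -152.7  120.7] open 1.001
```

In the tool's units: 96 mm / 800 = 0.12, 50 mm / 800 = 0.0625.

Call:
{"op": "send_rows", "data": {
  "rows": "0 0 0 -0.0013 -0.0013 0.0625 1;0 0 0 -0.0013 -0.0013 0.12 1;0 0 0 -0.0013 -0.0013 0.12 1;0 0 0 -0.0013 -0.0013 0.12 1;0 0 0 -0.0013 -0.0013 0.12 0;0 0 0 -0.0013 -0.0013 0.12 0;0 0 0 -0.0013 -0.0013 0.12 0;0 0 0 -0.0013 -0.0013 0.12 0"
}}

```text
time: 13.6
eef_pos: [0.4444, -0.1545, 0.0277]
tcp_rot: [0.837, 0.548, 0.001, 0.002]
contact_force: [-1.1, 0.5, 6.5]
opening: 0.744
finger_force: 34.2
```

```bash
python3 go.py 614.2 274.8 140 102.7
```

```text
turn [ 0.2 -0.1 53.7] shift [ 461.3  -15.6 -112.6] | q6-> 1.77 now phi -23.6 q6 -0.14 pos [ 444.4 -154.5   27.7] open 0.744
```

In the tool's units: 461 mm / 800 = 0.5763, -15.6 mm / 800 = -0.0195, 53.7 degrees / 180 = 0.2983.

Call:
{"op": "send_rows", "data": {
  "rows": "0 0 0 0 0 -0.075 0;0 0 0 0 0 -0.1438 0;0 0 0.2983 0.5763 -0.0195 -0.1438 0;0 0 0.2983 0.5763 -0.0195 -0.1438 0;0 0 0.2983 0.5763 -0.0195 -0.1438 0;0 0 0.2983 0.5763 -0.0195 -0.1438 0;0 0 0.2983 0.5763 -0.0195 -0.1438 0;0 0 0.2983 0.5763 -0.0195 -0.1438 0"
}}

```text
time: 14.6
eef_pos: [0.5685, 0.1606, 0.1412]
tcp_rot: [0.994, 0.109, 0.001, 0.0]
contact_force: [1.6, 0.1, -0.1]
opening: 0.741
finger_force: 34.0
```

```bash
python3 go.py 614.2 274.8 140 102.7
```

```text
turn [ 0.  -0.1 -0.2] shift [  69.3 -101.6    1.3] | q6-> 1.77 now phi -77.5 q6 1.46 pos [568.5 160.6 141.2] open 0.741
```

In the tool's units: -90 mm / 800 = -0.1125, 60 mm / 800 = 0.075.

Call:
{"op": "send_rows", "data": {
  "rows": "0 0 0 0.0438 -0.0625 0 0;0 0 0 0.075 -0.1125 0 0;0 0 0 0.075 -0.1125 0 0;0 0 0 0.075 -0.1125 0 0;0 0 0 0.075 -0.1125 0 0"
}}

```text
time: 15.22
eef_pos: [0.6062, 0.2587, 0.1405]
tcp_rot: [0.994, 0.11, -0.0, 0.0]
contact_force: [1.2, -0.3, -1.0]
opening: 0.741
finger_force: 34.0
```

```bash
python3 go.py 614.2 274.8 67 102.7
```

```text
turn [ 0.   0.  -0.1] shift [ 11.3 -13.9  73.4] | q6-> 1.77 now phi -77.4 q6 1.6 pos [606.2 258.7 140.5] open 0.741
```

In the tool's units: 73 mm / 800 = 0.0913, 68 mm / 800 = 0.085.

Call:
{"op": "send_rows", "data": {
  "rows": "0 0 0 0.0138 -0.0175 0 0;0 0 0 0.0138 -0.0175 0.0375 0;0 0 0 0.0138 -0.0175 0.0688 0;0 0 0 0.0138 -0.0175 0.085 0;0 0 0 0.0138 -0.0175 0.0913 0;0 0 0 0.0138 -0.0175 0.0913 0;0 0 0 0.0138 -0.0175 0.0913 0"
}}

```text
time: 16.1
eef_pos: [0.6151, 0.2762, 0.0688]
tcp_rot: [0.994, 0.111, 0.001, -0.0]
contact_force: [-0.3, 0.1, -0.2]
opening: 0.736
finger_force: 34.0
```

```bash
python3 go.py 614.2 274.8 66.7 102.7
```

```text
turn [-0.  -0.1  0. ] shift [-1.2  1.2  2.1] | q6-> 1.77 now phi -77.3 q6 1.62 pos [615.1 276.2  68.8] open 0.736
```

In the tool's units: -80 mm / 800 = -0.1, -40 mm / 800 = -0.05.

Call:
{"op": "send_rows", "data": {
  "rows": "0 0 0 -0.0013 0.0013 0.0025 0;0 0 0 -0.0013 0.0013 0.0025 0;0 0 0 -0.0013 0.0013 0.0025 0.9;0 0 0 -0.0013 0.0013 0.0025 0.9;0 0 0 -0.0013 0.0013 0.0025 0.9;0 0 0 -0.0013 0.0013 -0.05 0.9;0 0 0 -0.0013 0.0013 -0.1 0.9;0 0 0 -0.0013 0.0013 -0.1 0.9"
}}

```text
time: 17.1
eef_pos: [0.6162, 0.2756, 0.1527]
tcp_rot: [0.994, 0.111, 0.005, -0.001]
contact_force: [1.1, -0.1, 0.1]
opening: 0.946
finger_force: 0.0
```

```bash
python3 go.py 457.7 -3.5 140 90
```

```text
turn [-0.1 -0.5 12.7] shift [-216.1  237.4   10.6] | q6-> 1.56 now phi -77.3 q6 1.62 pos [616.2 275.6 152.7] open 0.946
```

In the tool's units: 237.4 mm / 800 = 0.2968, -216 mm / 800 = -0.27, 12.7 degrees / 180 = 0.0706.

Call:
{"op": "send_rows", "data": {
  "rows": "0 0 0.0706 -0.27 0.2968 0.0125 0.4;0 0 0.0706 -0.27 0.2968 0.0125 0.4;0 0 0.0706 -0.27 0.2968 0.0125 0.4;0 0 0.0706 -0.27 0.2968 0.0125 0.4;0 0 0.0706 -0.27 0.2968 0.0125 0.4;0 0 0.0706 -0.27 0.2968 0.0125 0.4;0 0 0.0706 -0.27 0.2968 0.0125 0.4;0 0 0.0706 -0.27 0.2968 0.0125 0.4"
}}

```text
time: 18.1
eef_pos: [0.4555, -0.0035, 0.1374]
tcp_rot: [1.0, 0.001, 0.0, -0.0]
contact_force: [-0.5, -0.3, 0.2]
opening: 0.699
finger_force: 0.0
```

Run:
```python
from go import *
from fit import fit
go(457.7,-3.5,38,90)
p=ctrl.read_camera('top'); cv2.imwrite('pics/t4c.png',cv2.resize(p['color'][130:190,220:320,::-1],None,fx=6,fy=6,interpolation=cv2.INTER_CUBIC))
p=ctrl.read_camera('side'); cv2.imwrite('pics/s4c.png',cv2.resize(p['color'][150:280,150:350,::-1],None,fx=4,fy=4,interpolation=cv2.INTER_CUBIC))
```

```text
turn [-0.  -0.   0.1] shift [ 2.1  0.1 99.4] | q6-> 1.56 now phi -89.9 q6 1.34 pos [455.5  -3.5 137.4] open 0.699
```

View pics/t4c.png

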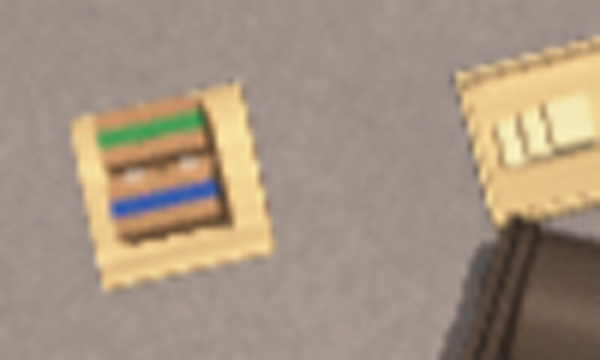

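View pics/s4c.png

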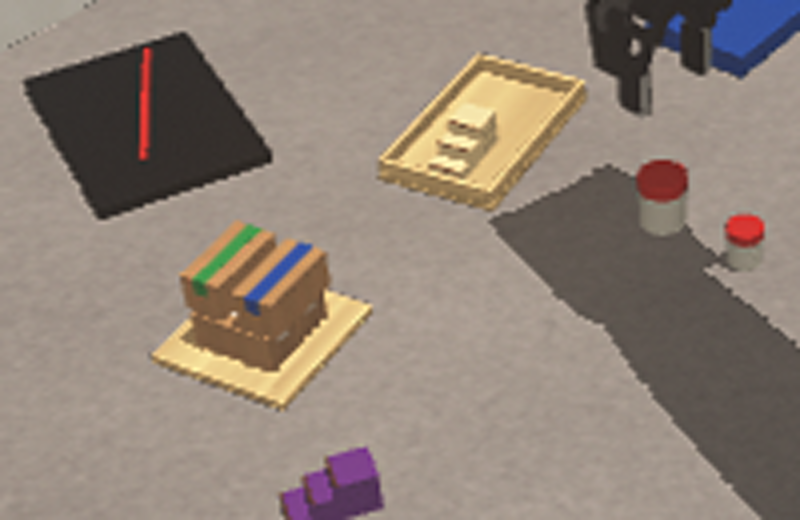

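Both cartons lie crosswise, with green tape at crop (150,130) and blue at (163,199), and the side view shows them flat. I'll quantify the tapes numerically while gripping the pot.

Call:
{"op": "send_rows", "data": {
  "rows": "0 0 0 0.0025 0 0.0625 0.4;0 0 0 0.0025 0 0.1225 0.4;0 0 0 0.0025 0 0.1225 0.4;0 0 0 0.0025 0 0.1225 0.4;0 0 0 0.0025 0 0.1225 -0.4;0 0 0 0.0025 0 0.1225 -0.4;0 0 0 0.0025 0 0.1225 -0.4;0 0 0 0.0025 0 0.1225 -0.4"
}}

```text
time: 19.2
eef_pos: [0.459, -0.0045, 0.0419]
tcp_rot: [1.0, -0.0, 0.002, 0.0]
contact_force: [-0.9, 0.6, 6.0]
opening: 0.433
finger_force: 29.7
```

Run:
```python
from go import *
a=np.radians(2.7); ey=np.array([-np.sin(a),np.cos(a)]); g=np.array([579.4,-268.6])+30*ey
print(g); go(*g,150,92.7)
p=ctrl.read_camera('top')
hsv=cv2.cvtColor(p['color'],cv2.COLOR_RGB2HSV)
Rz=R.from_euler('z',12.7,degrees=True).as_matrix()
for n,lo,hi in (('green',45,85),('blue',105,125)):
    m=(hsv[...,0]>=lo)&(hsv[...,0]<=hi)&(hsv[...,1]>90); m[:, :230]=0; m[:,290:]=0; m[:140]=0; m[190:]=0
    v,u=np.nonzero(m); w=p2w(p,u.mean(),v.mean(),.068)*1000; print(n,len(u),w.round(1),'in stack',(Rz.T@(w-[594.7,270.4,0])).round(1))
hsvw=hsv[140:190,230:290]
p0=cv2.imread('pics/top0.png'); h0=cv2.cvtColor(p0,cv2.COLOR_BGR2HSV)[140:185,230:272]
v,u=np.nonzero((h0[...,1]<50)&(h0[...,2]>200)); w=p2w(p,u.mean()+230,v.mean()+140,.038)*1000; print('white tapes at start',len(u),w.round(1),(Rz.T@(w-[594.7,270.4,0])).round(1))
from fit import fit
```

```text
[ 577.98680648 -238.63330375]
turn [ 0.  -0.3 -2.7] shift [ 119.5  234.2 -107.4] | q6-> 1.13 now phi -90.0 q6 1.34 pos [459.   -4.5  41.9] open 0.433
green 42 [615.5 270.3  68. ] in stack [20.3 -4.7 68. ]
blue 34 [573.4 262.1  68. ] in stack [-22.6  -3.4  68. ]
white tapes at start 88 [593.2 270.   38. ] [-1.6 -0.  38. ]
```

Cartons measure x +20 and −23 mm, y about −4 mm, which is within limits. Now the pot.

In the tool's units: 234 mm / 800 = 0.2925, 119.5 mm / 800 = 0.1494, -2.7 degrees / 180 = -0.015.

Call:
{"op": "send_rows", "data": {
  "rows": "0 0 0 0 0 -0.075 -0.4;0 0 0 0.025 0.0438 -0.1125 -0.4;0 0 -0.015 0.1494 0.2925 -0.1125 -0.4;0 0 -0.015 0.1494 0.2925 -0.1125 -0.4;0 0 -0.015 0.1494 0.2925 -0.1125 -0.4;0 0 -0.015 0.1494 0.2925 -0.1125 -0.4;0 0 -0.015 0.1494 0.2925 -0.1125 -0.4;0 0 -0.015 0.1494 0.2925 -0.1125 -0.4"
}}

```text
time: 20.25
eef_pos: [0.576, -0.2377, 0.1295]
tcp_rot: [1.0, 0.024, -0.0, -0.0]
contact_force: [-0.5, -0.2, -0.9]
opening: 0.432
finger_force: 30.5
```

```bash
python3 go.py 578 -238.6 49 92.7
```

```text
turn [-0.  0.  0.] shift [ 2.   1.  80.5] | q6-> 1.13 now phi -87.3 q6 0.97 pos [ 576.  -237.7  129.5] open 0.432
```

In the tool's units: 81 mm / 800 = 0.1013, 70 mm / 800 = 0.0875.

Call:
{"op": "send_rows", "data": {
  "rows": "0 0 0 0.0025 0.0013 0.0625 -0.4;0 0 0 0.0025 0.0013 0.0875 -0.4;0 0 0 0.0025 0.0013 0.1013 -0.4;0 0 0 0.0025 0.0013 0.1013 -0.4;0 0 0 0.0025 0.0013 0.1013 -0.4;0 0 0 0.0025 0.0013 0.1013 -0.4"
}}

```text
time: 21.0
eef_pos: [0.5792, -0.2396, 0.0496]
tcp_rot: [1.0, 0.024, 0.001, 0.001]
contact_force: [-0.1, -0.2, 0.1]
opening: 0.434
finger_force: 30.6
```

In the tool's units: -80 mm / 800 = -0.1, -50 mm / 800 = -0.0625.

Call:
{"op": "send_rows", "data": {
  "rows": "0 0 0 0 0 0.0006 0.3;0 0 0 0 0 0.0006 0.3;0 0 0 0 0 0.0006 0.3;0 0 0 0 0 -0.0625 0.3;0 0 0 0 0 -0.1 0.3;0 0 0 0 0 -0.1 0.3"
}}

```text
time: 21.75
eef_pos: [0.5805, -0.2404, 0.1321]
tcp_rot: [1.0, 0.024, 0.003, 0.002]
contact_force: [0.4, -0.1, 1.1]
opening: 0.652
finger_force: 0.0
```

```bash
python3 go.py 363.9 -291.8 120 39
```

```text
turn [ 0.1 -0.4 53.7] shift [-218.9   41.1   11. ] | q6-> 1.79 now phi -87.3 q6 0.97 pos [ 580.5 -240.4  132.1] open 0.652
```

In the tool's units: -219 mm / 800 = -0.2738, 41 mm / 800 = 0.0513, 53.7 degrees / 180 = 0.2983.

Call:
{"op": "send_rows", "data": {
  "rows": "0 0 0.2983 -0.2738 0.0513 0.0138 0.3;0 0 0.2983 -0.2738 0.0513 0.0138 0.3;0 0 0.2983 -0.2738 0.0513 0.0138 0.3;0 0 0.2983 -0.2738 0.0513 0.0138 0.3;0 0 0.2983 -0.2738 0.0513 0.0138 0.3;0 0 0.2983 -0.2738 0.0513 0.0138 0.3;0 0 0.2983 -0.2738 0.0513 0.0138 0.3;0 0 0.2983 -0.2738 0.0513 0.0138 0.3"
}}

```text
time: 22.75
eef_pos: [0.362, -0.2902, 0.1171]
tcp_rot: [0.903, -0.429, -0.0, -0.0]
contact_force: [0.1, -0.5, 0.5]
opening: 0.648
finger_force: 0.0
```

```bash
python3 go.py 363.9 -291.8 25 39
python3 - <<'E'
from h import *
p=ctrl.read_camera('side'); cv2.imwrite('pics/s5c.png',cv2.resize(p['color'][120:220,300:440,::-1],None,fx=5,fy=5,interpolation=cv2.INTER_CUBIC))
a=np.radians(-51)
for dx,dy in((33,13),(33,-13),(-33,-13),(-33,13)): print(((w2p(p,(.3639+(dx*np.cos(a)-dy*np.sin(a))/1e3,-.2918+(dx*np.sin(a)+dy*np.cos(a))/1e3,0))-[300,120])*5).round(0))
E
```

```text
turn [-0.   0.   0.1] shift [ 2.5 -0.4 92.1] | q6-> 1.79 now phi -140.9 q6 1.56 pos [ 362.  -290.2  117.1] open 0.648
[446. 231.]
[485. 231.]
[498. 289.]
[457. 289.]
```

View pics/s5c.png

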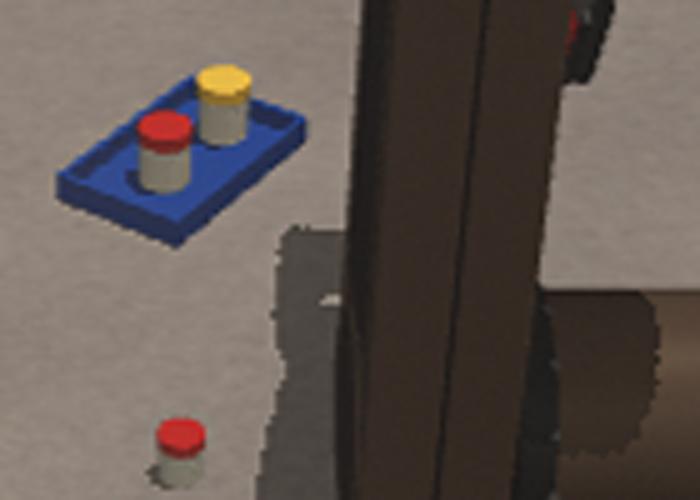

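The pot stands upright in the tray at crop (165,150). The arm hides the beam here, but its earlier side pixel (393,170) matches the fit.

In the tool's units: 92 mm / 800 = 0.115, 2.5 mm / 800 = 0.0031.

Call:
{"op": "send_rows", "data": {
  "rows": "0 0 0 0.0031 0 0.0625 0.3;0 0 0 0.0031 0 0.115 0.3;0 0 0 0.0031 0 0.115 0.3;0 0 0 0.0031 0 0.115 0.3;0 0 0 0.0031 0 0.115 -0.7;0 0 0 0.0031 0 0.115 -0.7;0 0 0 0.0031 0 0.115 -0.7;0 0 0 0.0031 0 0.115 -0.7"
}}

```text
time: 23.8
eef_pos: [0.3645, -0.2937, 0.0274]
tcp_rot: [0.903, -0.43, 0.002, 0.001]
contact_force: [-1.2, 1.1, 7.6]
opening: 0.294
finger_force: 31.1
```

Run:
```python
from go import *
a=np.radians(14.9); ey=np.array([-np.sin(a),np.cos(a)]); c=np.array([634.8,3.3])-37*ey
print(c); go(*c,130,14.9)
```

```text
[644.31391335 -32.45591493]
turn [ 3.000e-01 -1.000e-01 -1.559e+02] shift [ -26.5 -381.9 -102.6] | q6-> -0.31 now phi -141.0 q6 1.56 pos [ 364.5 -293.7   27.4] open 0.294
```

In the tool's units: -382 mm / 800 = -0.4775, -105 mm / 800 = -0.1313, 24.1 degrees / 180 = 0.1339.

Call:
{"op": "send_rows", "data": {
  "rows": "0 0 0 0 0 -0.075 -0.7;0 0 0 0 -0.025 -0.1313 -0.7;0 0 0.1339 -0.0331 -0.4775 -0.1313 -0.7;0 0 0.1339 -0.0331 -0.4775 -0.1313 -0.7;0 0 0.1339 -0.0331 -0.4775 -0.1313 -0.7;0 0 0.1339 -0.0331 -0.4775 -0.1313 -0.7;0 0 0.1339 -0.0331 -0.4775 -0.1313 -0.7;0 0 0.1339 -0.0331 -0.4775 -0.1313 -0.7"
}}

```text
time: 24.8
eef_pos: [0.6409, -0.0334, 0.1307]
tcp_rot: [0.793, -0.609, 0.0, 0.0]
contact_force: [0.4, 0.2, 0.1]
opening: 0.301
finger_force: 30.2
```

Call:
{"op": "send_rows", "data": {
  "rows": "0 0 0 0 0 0 -0.7;0 0 0 0 0 0 -0.7;0 0 0 0 0 0 -0.7"
}}

```text
time: 25.18
eef_pos: [0.6387, -0.036, 0.1303]
tcp_rot: [0.792, -0.61, -0.0, 0.0]
contact_force: [-0.1, 0.3, -0.3]
opening: 0.298
finger_force: 30.3
```

```bash
python3 go.py 644.3 -32.5 34 14.9
```

```text
turn [ 0.   0.  -0.1] shift [-1.9 -6.4 96.3] | q6-> 2.83 now phi -165.2 q6 2.67 pos [638.7 -36.  130.3] open 0.298
```

In the tool's units: 96 mm / 800 = 0.12, 80 mm / 800 = 0.1.

Call:
{"op": "send_rows", "data": {
  "rows": "0 0 0 -0.0025 -0.0075 0.05 -0.7;0 0 0 -0.0025 -0.0075 0.1 -0.7;0 0 0 -0.0025 -0.0075 0.12 -0.7;0 0 0 -0.0025 -0.0075 0.12 -0.7;0 0 0 -0.0025 -0.0075 0.12 -0.7;0 0 0 -0.0025 -0.0075 0.12 -0.7"
}}

```text
time: 25.92
eef_pos: [0.6455, -0.0319, 0.0355]
tcp_rot: [0.793, -0.61, 0.001, -0.0]
contact_force: [-0.0, 0.1, -0.0]
opening: 0.299
finger_force: 31.1
```

In the tool's units: -100 mm / 800 = -0.125, -50 mm / 800 = -0.0625.

Call:
{"op": "send_rows", "data": {
  "rows": "0 0 0 0 0 0.0006 0;0 0 0 0 0 0.0006 0;0 0 0 0 0 0.0006 0;0 0 0 0 0 -0.0625 0;0 0 0 0 0 -0.125 0;0 0 0 0 0 -0.125 0"
}}

```text
time: 26.68
eef_pos: [0.6485, -0.0322, 0.1408]
tcp_rot: [0.793, -0.609, 0.005, -0.002]
contact_force: [0.0, -0.3, -0.6]
opening: 0.501
finger_force: 0.0
```

In the tool's units: 240 mm / 800 = 0.3, -120 mm / 800 = -0.15.

Call:
{"op": "send_rows", "data": {
  "rows": "0 0 0 0.3 0 -0.15 0;0 0 0 0.3 0 -0.15 0;0 0 0 0.3 0 -0.15 0;0 0 0 0.3 0 -0.15 0;0 0 0 0.3 0 -0.15 0;0 0 0 0.3 0 -0.15 0"
}}

```text
time: 27.42
eef_pos: [0.7065, -0.2641, 0.2534]
tcp_rot: [0.792, -0.61, -0.001, -0.0]
contact_force: [0.8, -0.1, -0.4]
opening: 0.499
finger_force: 0.0
```

Run:
```python
from h import *
print(ctrl.get_state()['eef_pos'])
a=snap('top','t6')['color'];b=snap('side','s6')['color']
f=lambda i:cv2.resize(i,(800,300) ,interpolation=cv2.INTER_CUBIC)
cv2.imwrite('pics/f6.png',np.vstack([f(a[130:205,220:420,::-1]),f(b[145:270,170:503,::-1])]))
```

```text
[ 0.70646174 -0.26406762  0.25342483]
```

View pics/f6.png

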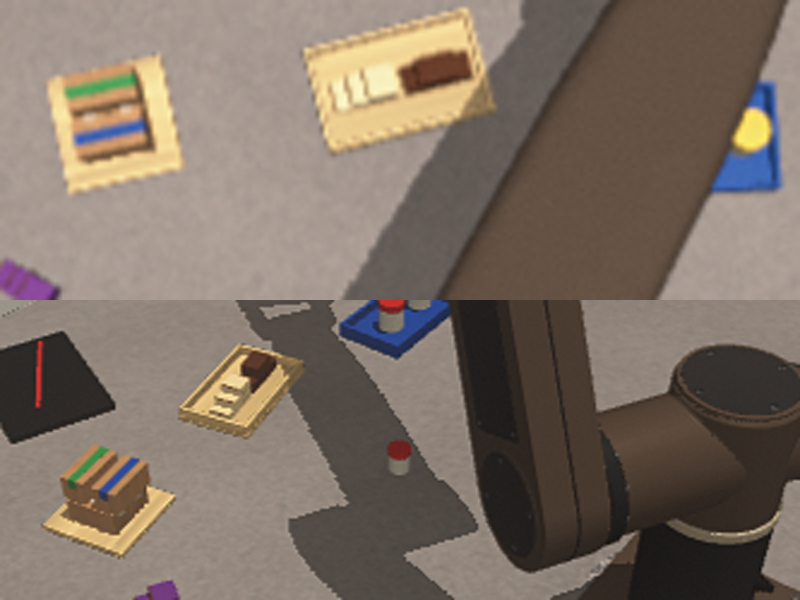

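All five are placed: stair (365,88) and beam (437,70) in the tray, pot in the blue tray, cartons on the stack. One close check that the beam lies flat.

```bash
python3 -c "
import cv2
a=cv2.imread('pics/s6.png')[155:205,240:300];b=cv2.imread('pics/t6.png')[128:172,292:345]
cv2.imwrite('pics/z6.png',cv2.hconcat([cv2.resize(a,(400,340),interpolation=2),cv2.resize(b,(400,340),interpolation=2)]))"
```

```text
(no output)
```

View pics/z6.png

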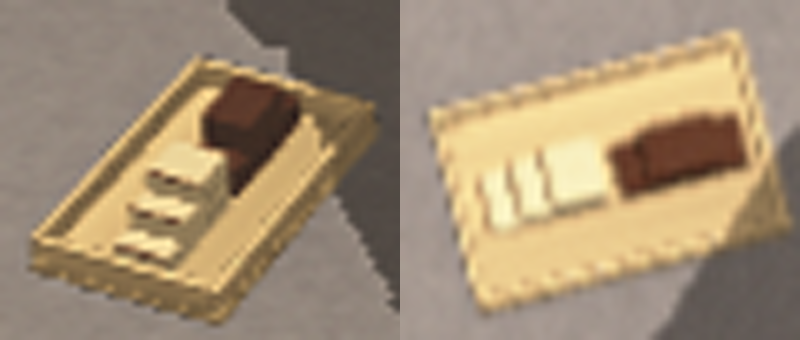

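The beam at (680,155) lies flat on the floor inside the walls, next to the flat stair, so I hand in.

```bash
python3 -c "
from plant import ctrl
print(ctrl.sign_off())"
```

```text
the job is handed in; nothing more can be done
None
```

The job is handed in at about 27 s of robot time; in the last pictures all five things are in place (stair and beam flat in the plywood tray, pot upright in the blue tray, both cartons crosswise on the stack), I never moved near the cup or glue bottle but did not check them again, and sign-off returned no verdict.

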